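# Clip the cabinet key into the snap hook

## Robot

A 7-joint arm with a two-finger parallel gripper is mounted at the origin on a cart in front of the work surface, level with it; the furniture and walls round the work are solid. World frame = base frame: x ahead of the robot, y to its left, z up, the work surface at z = 0. Lengths are in mm, angles in rad, forces in N, time in s.
With the tool pointing down it reaches from about 350 to 900 mm from the base axis. Payload 7.2 kg.
Tool frame: the origin (TCP) lies at the very end of the fingers, on their centre line; the grasp point (between the pads) lies 19 mm behind it (r.pinch_z is the distance from the TCP to the grasp point, in mm); z points along the fingers, y is the line along which they close (so a half turn about z gives the same grasp; the last joint's range is limited). The gripper opens to 88 mm and grips with 3 to 60 N. Pads are 20 mm wide; open, the fingers measure 115 mm over their backs; the gripper's body (75 mm by 178 mm) begins 61 mm behind the grasp point.
Start: joints at [1.155, 0.411, -0.013, 1.596, 0.006, 1.134, -0.082], TCP at [213.007, -587.586, 222.653] pointing down, gripper open.
Joint ranges: [-2.95, 2.95], [-0.29, 1.99], [-1.47, 1.44], [0.14, 2.54], [-1.03, 4.17], [0.13, 1.85], [-2.86, 2.86]. Speed limits (rad/s): [2.39, 2.39, 3.01, 3.01, 3.14, 3.14, 3.14].

## Interface

Orientations are given as a unit quaternion [w, x, y, z].
In Python, from plant import readout, vision, ticket, models, r gives the robot as it stands. The module is installed in compiled form; this text tells all that it offers.
- The arm moves only by the shell command python3 -m crank 'ROWS' [FORCE]. ROWS is a JSON object whose one key "series" holds a list that holds one entry, the list of rows, each a list of 7 numbers: the opening, from 0 (shut) to 1 (fully open), then the shift along the tool's x, y, z in units of 40 mm (1.0 is 40 mm), then the turn, a rotation vector about the tool's x, y, z in units of 5 degrees (1.0 is 5 degrees). In form: {"series": [[[hand, x, y, z, ax, ay, az], ...]]}. A call has exactly 5 rows; each row shifts and turns the commanded pose from where the row before left it, along the tool's axes as they then stand; what a row does not reach is not made up. A row lasts 1/12 s, in which the tool goes at most 41.7 mm and 7.16 degrees, less where a joint would pass 70% of its speed; a pose out of reach is approached as far as the arm can. A call is refused whole if a number of a shift passes 1 or a number of a turn 1, either way. A call with a gripper value outside its range is refused whole. The fingers move at their own pace and stop on an object; FORCE is the grip in N (left out, the last holds). Time passes only in rows, so rows that do not move let the fingers close, or fill a call up. It gives the time, the measured TCP pose, the force, the opening and the grip force at its end, in the units of the state.
- readout.get_state(): the state, without advancing time (a new reading comes with each control period).
- vision.snapshot(name): name is "scene" or "top"; returns a dict with "pixels" (480x640x3 uint8, red, green, blue), "intrinsics" (3x3 intrinsics, pixels), "extrinsics" (4x4, takes a point from world to camera coordinates). Camera axes: x right, y down, z forward; pixel columns grow to the right and rows downward; lengths in mm; the calibration is good to about 2 mm. A picture is of the moment at which its call begins. There is no depth.
- ticket.hand_in(): hands the job in; it is judged then, once.
Trained networks look in a picture, given as the dict that the camera call returned (one of the last four; its "shot" number tells which), for a name from the list of things; names that differ only in an ending like _2 or _b are one class to them, and where a whole thing is asked for, a point or a joint stands for the part that bears it (a point fixed in the world has none). Each returns a list of dicts, best first, with "conf" (0 to 1); they miss things now and then, are a little off and sometimes report something else, mostly with a low value. They report only what shows in the picture. A call takes as long as a camera call.
- models.look_for(label, picture): "box" ([centre column, centre row, width, height] in pixels, round what is visible of it).
- models.cut_out(label, picture): "mask" (480x640 bool, what is visible of it) and "box" ([centre column, centre row, width, height] in pixels, round what is visible of it).
The state is a dict: "t": time; "joint_pos": joint angles; "joint_velocities": joint speeds; "joint_efforts": joint torques, N m; "tcp_pos": TCP position; "tcp_rot": TCP orientation; "wrist_force": force on the tool from outside, world axes, zero at the start; "moment": the same for the moment, N m; "finger_gap": finger opening in mm; "finger_force": force on a finger pad.
Only numpy, scipy, OpenCV 4.12 (cv2) and the standard library are available. Lean on these libraries where they do the work, as an engineer would, in place of code of your own. Each camera call takes 0.05 s, during which the arm holds its last target. There are 200 camera calls.

## Task

Hang the cabinet key on the upright snap hook: slip its eye over the hook's nose and push it down, without forcing (under 20 N), until the eye is past the sprung gate and the gate has snapped shut above it. Then, still holding the key, tug it gently back up against the shut gate for half a second (3 to 8 N) to prove that it is caught, and let go so that it hangs by its eye inside the closed hook. Do not disturb the small things standing about.

Things in the scene. Friction and masses are not known exactly. Their poses are not given: they have to be found in the camera images.
- key: Loose 60 g cabinet key lying on the 6 mm mat: black ribbed block handle 56 x 18 x 18 mm, a flat-lying steel eye at its +x end, a shank with square head (13 mm) at its -x end, reaching to x = -60 mm. Origin: centre of the handle's underside; x along the key towards the eye, z up. Grasp the handle across its 18 mm width (y). A 9 mm neck joins the eye to the handle's end at x = +28 mm.
- key_eye (a point): Centre of the key's eye, at x = +43, y = 0, z = +9 mm of the key, same axes. The eye is a round ring about the key's z: hole 14 mm, bar 6 mm thick, outside 26 mm. It goes over the hook's nose.
- hook_stand: Foot (110 x 76 x 10 mm, fixed) and 10 mm post of the snap hook. Origin: on the mat below the hook's nose; z up, x from nose to post (at x = +34 mm). On the post an 18 mm collar carries the hook. WHERE THE COLLAR IS CLAMPED IS NOT MEASURED: every hook height z* (here and below) lies up to 6 mm higher or lower, but does not slip. The key's handle belongs on the side x < 0, eye towards the post.
- battery: Bystander: a block battery 18 x 26 x 48 mm standing upright. Origin under its centre.
- capacitor: Bystander: a black can capacitor, 25 mm thick, 42 mm tall, standing. Origin under its centre.
- marker_pen: Bystander: a marker pen 134 mm long, 13 mm thick, lying along its y. Origin under its centre.
- gate (a joint): Sprung gate, 6 mm bar, 27 mm long, hinged at x = 34, z* = 178 mm of the stand, level across to the nose. Angle: 0 shut (hard stop), grows to 1.25 rad swung down into the U. Pushed down by the eye it yields at about 3 N, rising to 4 to 8 N as the ring slips past its end, 15 to 20 mm lower; then it springs shut. A caught ring pulled up stops hard against its underside, eye centre at z* = 172 mm.
- hook_foot (a point): Same point and axes as the stand. The hook above it: a U of 8 mm round bar in the plane y = 0, from the post down to a bowl (lowest centre line x = 17, z* = 133 mm) and up to the nose, a straight upright leg at x = 0 from z* = 150 mm to its round tip at z* = 190 mm (12 mm above the gate). Hinge fork on the post side: 12 x 17 mm, top z* = 186 mm.

How it is judged:
By the outcome, as a careful person would: the job done as asked, in the order asked, and still so for the second after the job is handed in, with the robot touching nothing.
It also fails if it takes over 67 s, if anything falls off the work surface, if the arm or the gripper's body presses on something with over 40 N, if the wrist force passes 120 N, or if a joint passes its speed limit or range.

## Working session

There is one attempt and no reset: what is moved stays moved. The work goes in short steps, Python scripts to look and compute and a shell command to move; the robot and the scene stay as the last step left them, time stands still between calls to the robot, and variables do not carry over. Pictures are saved under pics/ and viewed, at most 10 in all, crops included, and the job is handed in when it is done.

```bash
mkdir -p pics; cat > h.py <<'E'
import numpy as np, cv2
from plant import readout, vision, ticket, models, r
def proj(p,pic):
    P=np.asarray(pic["extrinsics"])@np.r_[p,1]; q=np.asarray(pic["intrinsics"])@P[:3]; return q[:2]/q[2]
def ray(uv,pic):
    E=np.asarray(pic["extrinsics"]);K=np.asarray(pic["intrinsics"])
    d=E[:3,:3].T@np.linalg.solve(K,[uv[0],uv[1],1.]); return -E[:3,:3].T@E[:3,3], d/np.linalg.norm(d)
def onz(uv,pic,z):
    c,d=ray(uv,pic); return c+d*(z-c[2])/d[2]
def tri(uvs,pics):
    A=np.zeros((3,3));b=np.zeros(3)
    for uv,p in zip(uvs,pics):
        c,d=ray(uv,p);M=np.eye(3)-np.outer(d,d);A+=M;b+=M@c
    return np.linalg.solve(A,b)
def save(pic,n): cv2.imwrite(f"pics/{n}.png",np.asarray(pic["pixels"])[:,:,::-1])
E
python3 - <<'E'
from h import *
np.set_printoptions(precision=2,suppress=True)
print(readout.get_state(), r.pinch_z)
for n in("scene","top"):
    p=vision.snapshot(n);save(p,n+"0");print(n,p["extrinsics"],p["intrinsics"])
    for l in("key","key_eye","hook_stand","gate","battery","capacitor","marker_pen"):
        for d in models.cut_out(l,p)[:2]:
            m=d["mask"].astype(np.uint8); ys,xs=np.nonzero(m)
            print(l,round(d["conf"],2),np.round(d["box"],1),cv2.minAreaRect(np.c_[xs,ys].astype(np.int32)) if len(xs) else None)
E
```

```text
{'t': 0.0, 'joint_pos': array([ 1.15,  0.41, -0.01,  1.6 ,  0.01,  1.13, -0.08]), 'joint_velocities': array([-0.,  0., -0.,  0.,  0.,  0.,  0.]), 'joint_efforts': array([ -0.  , -58.8 ,   0.64, -29.11,  -0.05,   0.02,   0.  ]), 'tcp_pos': array([ 212.82, -587.13,  221.82]), 'tcp_rot': array([-0.  ,  0.98,  0.17, -0.  ]), 'wrist_force': array([-0.03,  0.06,  0.84]), 'moment': array([ 0.04, -0.05,  0.04]), 'finger_force': 0.0, 'finger_gap': 87.6087640053767} 18.700000000000003
scene [[ -0.79  -0.61  -0.02 356.29]
 [ -0.34   0.46  -0.82 281.55]
 [  0.52  -0.64  -0.57 665.94]
 [  0.     0.     0.     1.  ]] [[621.92   0.   324.39]
 [  0.   621.92 246.93]
 [  0.     0.     1.  ]]
key 0.75 [226.2 369.6  50.5  53.1] ((228.11422729492188, 369.4010009765625), (68.86846923828125, 17.985401153564453), 49.08561706542969)
key_eye 0.82 [229.2 368.7  45.5  58.4] ((227.96469116210938, 369.45880126953125), (67.46537017822266, 16.703645706176758), 49.398704528808594)
hook_stand 0.86 [371.4 204.8  79.8 122.7] ((382.3861083984375, 206.46441650390625), (73.07737731933594, 115.67105102539062), 17.35402488
[... 1131 characters left out ...]
and 0.88 [448.  249.4  49.3  59.1] ((446.1918029785156, 247.93763732910156), (46.07606887817383, 58.861572265625), 1.9749339818954468)
gate 0.74 [448.6 245.9  51.5  62.6] ((446.4667053222656, 247.499267578125), (46.1441650390625, 59.49642562866211), 1.2730300426483154)
gate 0.42 [467.4 232.6   2.2  22. ] ((464.5, 233.0), (20.0, 3.0), 90.0)
battery 0.75 [334.9 262.9  17.3  13.8] ((334.637939453125, 260.8448181152344), (12.4415864944458, 14.669931411743164), 68.19859313964844)
capacitor 0.53 [335.9 201.9  13.9  23.3] ((336.0, 200.0), (16.0, 12.0), 90.0)
marker_pen 0.74 [314.1 322.   72.2  12.7] ((316.5177307128906, 320.4609069824219), (6.8026628494262695, 71.17814636230469), 87.79740142822266)
```

```bash
python3 - <<'E'
import cv2,numpy as np
a=cv2.imread("pics/top0.png");b=cv2.imread("pics/scene0.png")
u=lambda c:cv2.resize(c,(400,400),interpolation=cv2.INTER_CUBIC)
cv2.imwrite("pics/c0.png",cv2.vconcat([cv2.hconcat([u(a[215:295,210:290]),u(a[200:300,400:500])])]))
cv2.imwrite("pics/c1.png",cv2.hconcat([u(b[330:410,190:270]),u(b[130:280,310:460])]))
E
```

```text
(no output)
```

View pics/scene0.png

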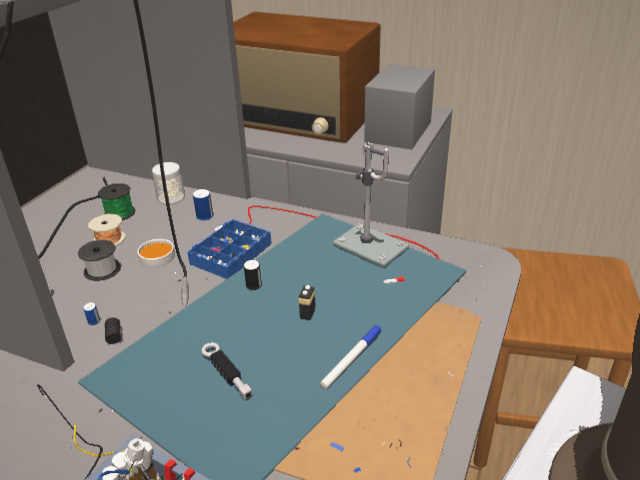

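View pics/c0.png

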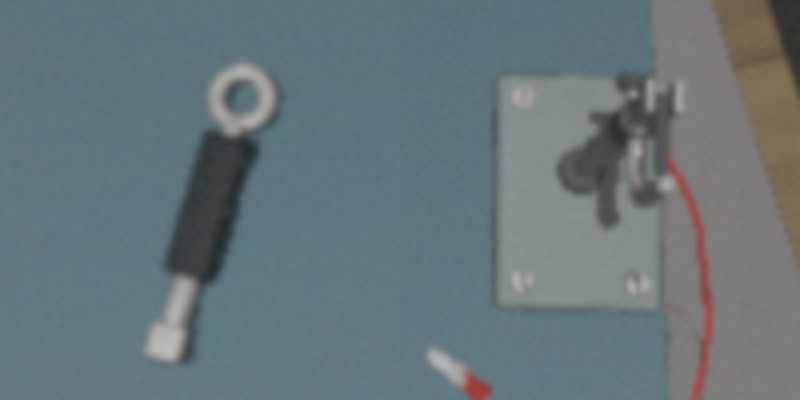

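View pics/c1.png

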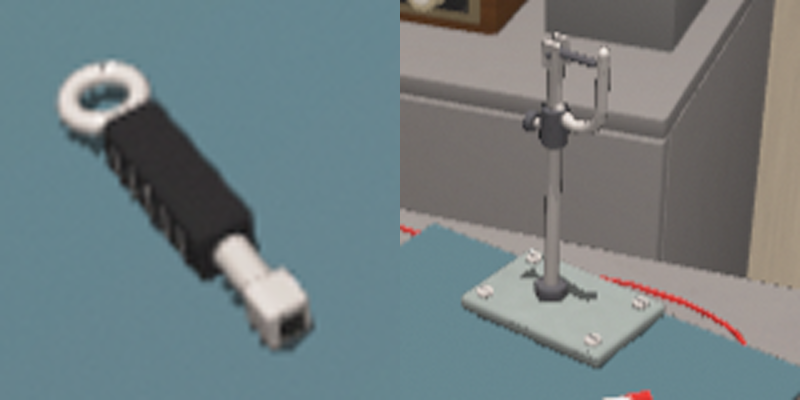

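```bash
python3 - <<'E'
from h import *
np.set_printoptions(precision=1,suppress=True)
s=vision.snapshot("scene");t=vision.snapshot("top")
c0=lambda x,y:(210+x/5-.4,215+y/5-.4)
T={"eye":(c0(242,97),(210.6,349)),"head":(c0(168,340),(245.2,390.6)),"nose":((400+266.5/4-.4,200+184/4-.4),(310+203/2.667-.4,130+48/2.667-.4)),
"fork":((400+266/4-.4,200+97/4-.4),(310+156/2.667-.4,130+47/2.667-.4)),"postbase":((400+180/4-.4,200+172/4-.4),(310+150/2.667-.4,130+288/2.667-.4))}
for k,(a,b) in T.items():
    p=tri([a,b],[t,s]);print(k,p,proj(p,t)-a,proj(p,s)-b)
print("eye z15",onz(T["eye"][0],t,15),onz(T["eye"][1],s,15),"head",onz(T["head"][0],t,15),onz(T["head"][1],s,15),"handle",onz(c0(214,205),t,24))
for c in((97,75),(257,75),(257,307),(97,307)): print("foot",onz((400+c[0]/4-.4,200+c[1]/4-.4),t,16))
for c in((464,298),(532,250),(664,306),(597,361)): print("footS",onz((310+(c[0]-400)/2.667-.4,130+c[1]/2.667-.4),s,16))
# hook in scene: bowl etc
for l in("battery","capacitor","marker_pen"):
    d=models.look_for(l,t);e=models.look_for(l,s)
    if d and e: print(l,tri([d[0]["box"][:2],e[0]["box"][:2]],[t,s]))
E
```

```text
eye [553.8 127.   16.1] [0.4 0.5] [-0.9 -0.1]
head [462.3 153.3  16.1] [0.5 0.6] [-1.1 -0.1]
nose [ 498.9 -218.1  201.4] [0.4 0.6] [-0.7 -0. ]
fork [ 533.8 -221.8  191. ] [0.4 0.6] [-0.7 -0. ]
postbase [ 532.5 -219.2   22.5] [0.2 0.3] [-0.4 -0. ]
eye z15 [555. 128.  15.] [553.5 125.6  15. ] head [463.5 154.4  15. ] [461.8 152.   15. ] handle [512.8 136.3  24. ]
foot [ 580.3 -183.4   16. ]
foot [ 579.2 -257.3   16. ]
foot [ 471.1 -252.5   16. ]
foot [ 471.8 -179.8   16. ]
footS [ 575.6 -185.3   16. ]
footS [ 573.4 -258.2   16. ]
footS [ 466.7 -253.3   16. ]
footS [ 468.5 -178.5   16. ]
battery [499.8 -18.   26.9]
capacitor [609.9 -20.3  26. ]
marker_pen [390.4  21.6  14.5]
```

View pics/top0.png

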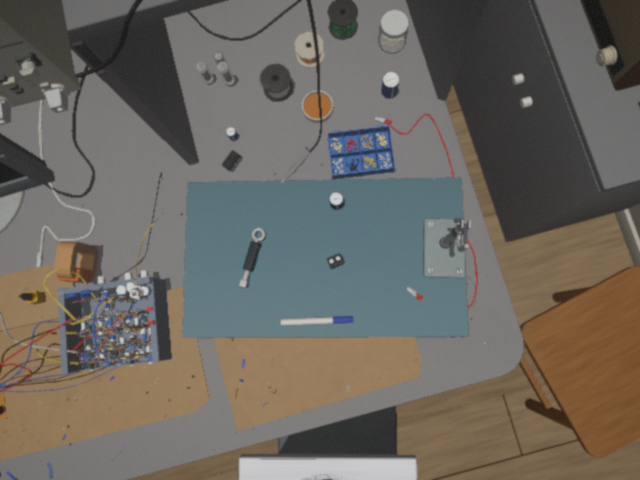

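```bash
cat >> h.py <<'E'
from scipy.spatial.transform import Rotation as R
def go(x,y,z,yaw):
    s=readout.get_state();q=s["tcp_rot"];M=R.from_quat([q[1],q[2],q[3],q[0]])
    Rt=R.from_euler("z",yaw,degrees=True)*R.from_euler("x",180,degrees=True)
    np.set_printoptions(precision=3,suppress=True)
    d=np.array([x,y,z])-s["tcp_pos"]
    rv=(M.inv()*Rt).as_rotvec(degrees=True)
    print("t",round(s["t"],2),"tcp",s["tcp_pos"],"F",s["wrist_force"],"gap",s["finger_gap"],"ff",s["finger_force"])
    print("shift before turn",M.inv().apply(d)/40,"turn",rv/5,"shift after turn",Rt.inv().apply(d)/40)
E
python3 -c "
from h import *
go(527,135,270,-16)"
```

```text
t 1.2 tcp [ 212.99  -587.595  222.643] F [-0.941  0.645  0.003] gap 88.10582244902892 ff 0.0
shift before turn [ 13.536 -14.308  -1.184] turn [ 0.    -0.     7.185] shift after turn [  2.567 -19.529  -1.184]
```

```bash

python3 -m crank '{"series":[[[1,0.4,-0.4,-0.4,0,0,0],[1,0.6,-0.6,-0.4,0,0,0],[1,0.6,-0.6,-0.3,0,0,0],[1,0.7,-0.7,-0.1,0,0,0],[1,0.7,-0.7,0,0,0,0]]]}' 40 >/dev/null
python3 -m crank '{"series":[[[1,0.7,-0.7,0,0,0,0],[1,0.7,-0.7,0,0,0,0],[1,0.7,-0.7,0,0,0,0],[1,0.7,-0.7,0,0,0,0],[1,0.7,-0.7,0,0,0,0]]]}'
python3 -m crank '{"series":[[[1,0.7,-0.7,0,0,0,0],[1,0.7,-0.7,0,0,0,0],[1,0.7,-0.7,0,0,0,0],[1,0.7,-0.7,0,0,0,0],[1,0.7,-0.7,0,0,0,0]]]}' >/dev/null
python3 -m crank '{"series":[[[1,0.7,-0.7,0,0,0,0],[1,0.7,-0.7,0,0,0,0],[1,0.7,-0.7,0,0,0,0],[1,0.6,-0.7,0,0,0,0],[1,0.4,-0.7,0,0,0,0]]]}' >/dev/null
python3 -m crank '{"series":[[[1,0,0,0,0,0,1],[1,0,0,0,0,0,1],[1,0,0,0,0,0,1],[1,0,0,0,0,0,1],[1,0,0,0,0,0,1]]]}' >/dev/null
python3 -m crank '{"series":[[[1,0,0,0,0,0,1],[1,0,0,0,0,0,1],[1,0,0,0,0,0,0.18],[1,0,0,0,0,0,0],[1,0,0,0,0,0,0]]]}'
python3 -c "
from h import *
go(527,135,100,-16)"
```

```text
t: 2.03
tcp_pos: [369.2, -252.8, 271.0]
tcp_rot: [0.0, 0.985, 0.173, 0.0]
wrist_force: [-0.0, 0.3, -0.1]
finger_gap: 88.0
finger_force: 0.0
t: 3.7
tcp_pos: [521.6, 98.7, 270.7]
tcp_rot: [0.0, 0.99, -0.138, 0.0]
wrist_force: [1.0, -0.2, -0.1]
finger_gap: 87.6
finger_force: 0.0
t 3.7 tcp [521.58   98.698 270.677] F [ 0.98  -0.228 -0.129] gap 87.62286408894275 ff 0.0
shift before turn [-0.118 -0.91   4.267] turn [ 0.001 -0.002  0.037] shift after turn [-0.12  -0.91   4.267]
```

```bash

python3 -m crank '{"series":[[[1,-0.12,-0.91,0,0,0,0],[1,0,0,0.9,0,0,0],[1,0,0,0.9,0,0,0],[1,0,0,0.9,0,0,0],[1,0,0,0.9,0,0,0]]]}' >/dev/null
python3 -m crank '{"series":[[[1,0,0,0.67,0,0,0],[1,0,0,0.5,0,0,0],[1,0,0,0,0,0,0],[1,0,0,0,0,0,0],[1,0,0,0,0,0,0]]]}'
python3 - <<'E'
from h import *
go(527,135,8.5,-16)
t=vision.snapshot("top");s=vision.snapshot("scene")
a=np.asarray(t["pixels"])[205:305,200:300,::-1];b=np.asarray(s["pixels"])[310:430,170:290,::-1]
u=lambda c:cv2.resize(c,(400,400),interpolation=cv2.INTER_CUBIC)
cv2.imwrite("pics/c2.png",cv2.hconcat([u(a),u(b)]))
E
```

```text
t: 4.53
tcp_pos: [527.9, 135.4, 81.1]
tcp_rot: [-0.0, 0.99, -0.139, 0.001]
wrist_force: [-0.1, -0.3, 0.8]
finger_gap: 87.9
finger_force: 0.0
t 4.53 tcp [527.854 135.414  81.112] F [-0.116 -0.296  0.784] gap 87.9239732899308 ff 0.0
shift before turn [-0.02   0.018  1.815] turn [-0.012 -0.015  0.015] shift after turn [-0.018  0.016  1.815]
```

View pics/c2.png

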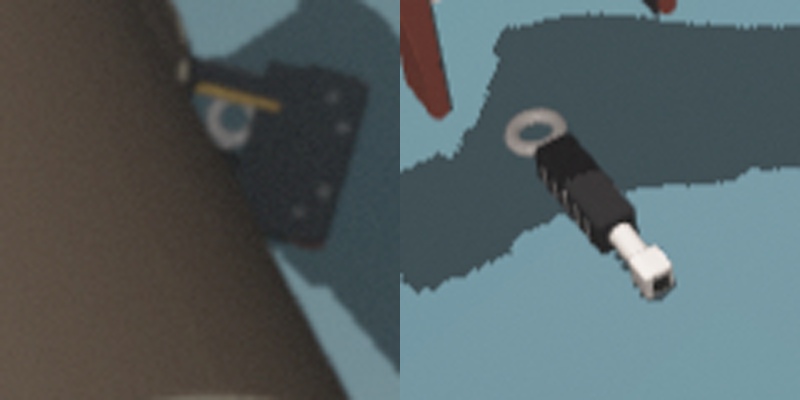

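Fingers straddle the handle (crop: eye at (535,132), fingertips at (440,115) and (665,8)). Descending and closing.

```bash

python3 -m crank '{"series":[[[1,0,0,0.8,0,0,0],[1,0,0,0.7,0,0,0],[1,0,0,0.2,0,0,0],[1,0,0,0.1,0,0,0],[1,0,0,0,0,0,0]]]}'
python3 -m crank '{"series":[[[0.4,0,0,0,0,0,0],[0.3,0,0,0,0,0,0],[0,0,0,0,0,0,0],[0,0,0,0,0,0,0],[0,0,0,0,0,0,0]]]}' 30
python3 -m crank '{"series":[[[0,0,0,0,0,0,0],[0,0,0,0,0,0,0],[0,0,0,0,0,0,0],[0,0,0,0,0,0,0],[0,0,0,0,0,0,0]]]}' 55
```

```text
t: 5.05
tcp_pos: [527.2, 135.2, 8.3]
tcp_rot: [-0.0, 0.99, -0.139, 0.0]
wrist_force: [0.0, -0.1, 0.6]
finger_gap: 88.1
finger_force: 0.0
t: 5.47
tcp_pos: [527.4, 135.0, 8.5]
tcp_rot: [-0.0, 0.99, -0.139, 0.0]
wrist_force: [-0.0, -0.3, 0.4]
finger_gap: 57.9
finger_force: 0.0
t: 5.88
tcp_pos: [527.0, 135.0, 7.8]
tcp_rot: [0.0, 0.99, -0.139, -0.0]
wrist_force: [0.0, 0.5, -0.2]
finger_gap: 24.6
finger_force: 0.0
```

```bash

python3 -m crank '{"series":[[[0,0,0,0,0,0,0],[0,0,0,0,0,0,0],[0,0,0,0,0,0,0],[0,0,0,0,0,0,0],[0,0,0,0,0,0,0]]]}' 55
python3 -m crank '{"series":[[[0,0,0,-0.2,0,0,0],[0,0,0,-0.5,0,0,0],[0,0,0,-0.9,0,0,0],[0,0,0,-0.9,0,0,0],[0,0,0,-0.9,0,0,0]]]}'
python3 -m crank '{"series":[[[0,0,0,-0.9,0,0,0],[0,0,0,-0.9,0,0,0],[0,0,0,-0.9,0,0,-1],[0,0,0,-0.3,0,0,-1],[0,0,0,0,0,0,-0.7]]]}'
python3 - <<'E'
from h import *
go(500-28,-218,270,-2.3)
E
```

```text
t: 6.3
tcp_pos: [526.9, 135.0, 7.8]
tcp_rot: [0.0, 0.99, -0.139, -0.0]
wrist_force: [-0.2, -0.5, -1.0]
finger_gap: 17.8
finger_force: 55.0
t: 6.72
tcp_pos: [526.4, 135.1, 145.7]
tcp_rot: [-0.0, 0.99, -0.139, -0.0]
wrist_force: [1.7, 0.4, -1.1]
finger_gap: 17.7
finger_force: 55.0
t: 7.13
tcp_pos: [528.4, 135.9, 268.8]
tcp_rot: [-0.001, 1.0, -0.019, 0.004]
wrist_force: [0.2, 0.7, -1.0]
finger_gap: 17.7
finger_force: 55.0
t 7.13 tcp [528.438 135.877 268.79 ] F [ 0.153  0.748 -0.975] gap 17.684939280256835 ff 54.99942362308502
shift before turn [-1.071  8.894 -0.052] turn [-0.019 -0.081  0.021] shift after turn [-1.055  8.896 -0.03 ]
```

```bash

python3 -m crank '{"series":[[[0,-0.3,0.5,0,0,0,0],[0,-0.3,0.9,0,0,0,0],[0,-0.3,0.95,0,0,0,0],[0,-0.3,0.95,0,0,0,0],[0,-0.3,0.95,0,0,0,0]]]}' >/dev/null
python3 -m crank '{"series":[[[0,-0.3,0.95,0,0,0,0],[0,-0.3,0.95,0,0,0,0],[0,-0.3,0.95,0,0,0,0],[0,0,0.95,0,0,0,0],[0,0,0.82,0,0,0,0]]]}'
python3 -m crank '{"series":[[[0,0,0,0.2,0,0,0],[0,0,0,0.2,0,0,0],[0,0,0,0,0,0,0],[0,0,0,0,0,0,0],[0,0,0,0,0,0,0]]]}' >/dev/null
python3 - <<'E'
from h import *
go(500-28,-218,255,-2.3)
s=vision.snapshot("scene");t=vision.snapshot("top");save(s,"s3");save(t,"t3")
S=readout.get_state();p=S["tcp_pos"];q=S["tcp_rot"];M=R.from_quat([q[1],q[2],q[3],q[0]])
e=p+M.apply([27,0,-7]);print(e,proj(e,s),proj(e,t),proj([499,-218,197],s),proj([499,-218,197],t))
for l in("key","key_eye","gate","hook_stand"):
  for pic in(s,t):
    for d in models.look_for(l,pic)[:1]:print(l,d)
a=np.asarray(s["pixels"])[90:210,300:460,::-1]
cv2.imwrite("pics/c3.png",cv2.resize(a,(800,600),interpolation=cv2.INTER_CUBIC))
a=np.asarray(t["pixels"])[190:310,380:540,::-1]
cv2.imwrite("pics/c4.png",cv2.resize(a,(800,600),interpolation=cv2.INTER_CUBIC))
E
```

```text
t: 7.97
tcp_pos: [414.4, -217.8, 264.9]
tcp_rot: [0.001, 1.0, -0.022, 0.0]
wrist_force: [0.6, 0.8, 0.4]
finger_gap: 17.5
finger_force: 55.0
t 8.38 tcp [ 416.114 -213.992  248.125] F [ 0.471  0.239 -0.484] gap 17.5480283756332 ff 54.99963104724884
shift before turn [ 1.4    0.043 -0.172] turn [-0.002 -0.002 -0.007] shift after turn [ 1.4    0.044 -0.172]
[ 443.197 -215.522  255.312] [417.978 123.596] [475.369 280.62 ] [384.789 150.223] [465.921 246.608]
key {'box': [446.9, 133.4, 72.5, 26.4], 'conf': 0.77}
key {'box': [476.0, 340.0, 10.4, 31.0], 'conf': 0.76}
key_eye {'box': [475.0, 341.4, 12.3, 34.1], 'conf': 0.75}
gate {'box': [375.1, 150.7, 13.1, 7.4], 'conf': 0.41}
hook_stand {'box': [371.1, 203.4, 77.4, 123.6], 'conf': 0.88}
hook_stand {'box': [447.8, 246.3, 47.7, 55.4], 'conf': 0.6}
```

View pics/c3.png

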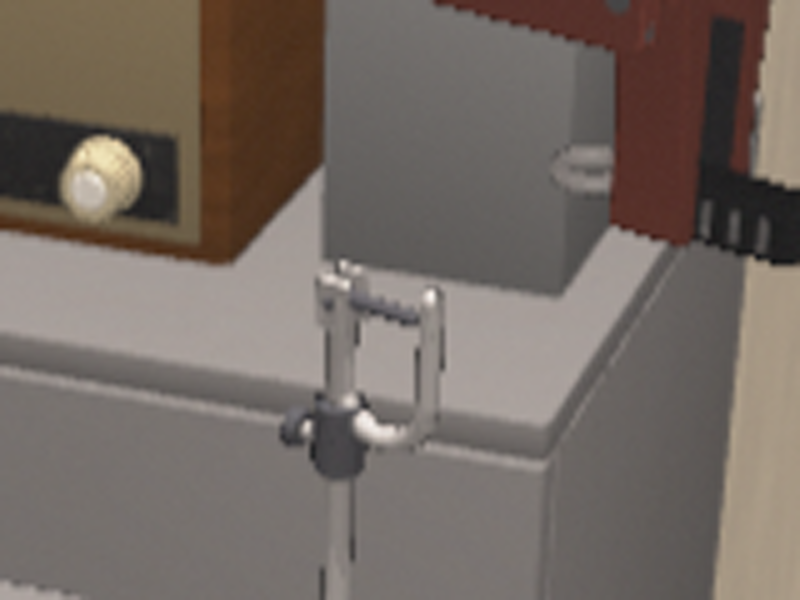

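View pics/c4.png

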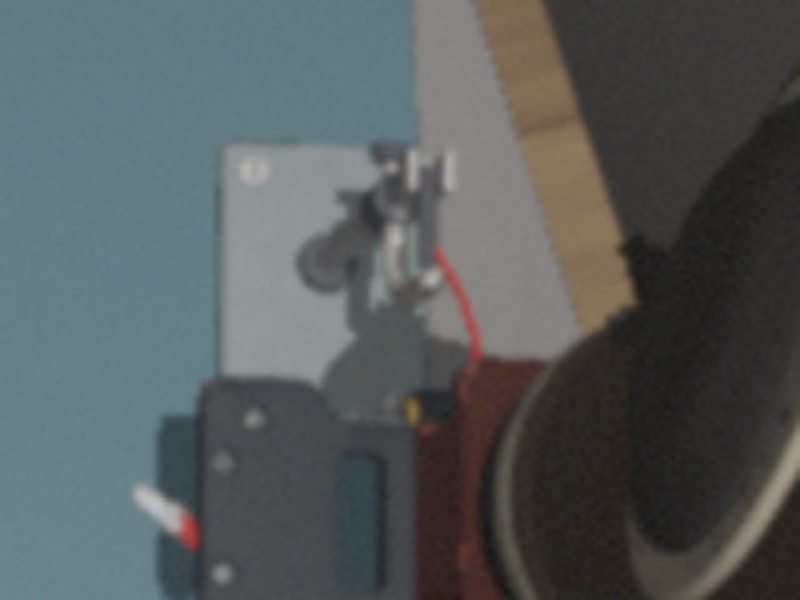

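```bash

python3 -m crank '{"series":[[[0,0.4,0.02,0,0,0,0],[0,0.6,0.02,0,0,0,0],[0,0.4,0.03,0,0,0,0],[0,0,0,0.5,0,0,0],[0,0,0,0.5,0,0,0]]]}' >/dev/null
python3 -m crank '{"series":[[[0,0,0,0,0,0,0],[0,0,0,0,0,0,0],[0,0,0,0,0,0,0],[0,0,0,0,0,0,0],[0,0,0,0,0,0,0]]]}' >/dev/null
python3 - <<'E'
from h import *
go(471.9,-217,208,-2.3)
s=vision.snapshot("scene")
S=readout.get_state();p=S["tcp_pos"];q=S["tcp_rot"];M=R.from_quat([q[1],q[2],q[3],q[0]])
e=p+M.apply([27,0,-7]);print(e)
a=np.asarray(s["pixels"])[110:190,340:420,::-1]
b=cv2.resize(a,(600,600),interpolation=cv2.INTER_CUBIC)
cv2.imwrite("pics/c5.png",b)
P=lambda w:np.round((proj(w,s)-[340,110]+.5)*7.5).tolist()
print("eye",P(e),"x+1",P(e+[1,0,0]),"y+1",P(e+[0,1,0]),"z+1",P(e+[0,0,1]))
print("eye left/right rims outer",P(e+[13*.79,13*.61,0]),P(e-[13*.79,13*.61,0]))
for z in(192,196,200,202):print(z,P([498.9,-218.1,z]))
E
```

```text
t 9.72 tcp [ 472.116 -220.82   209.076] F [-0.355 -0.257 -0.81 ] gap 17.425497652855334 ff 54.999579191207886
shift before turn [-0.01  -0.095  0.027] turn [ 0.009 -0.021 -0.037] shift after turn [-0.009 -0.095  0.027]
[ 498.943 -221.944  215.921]
eye [354.0, 213.0] x+1 [350.0, 212.0] y+1 [351.0, 215.0] z+1 [354.0, 209.0]
eye left/right rims outer [290.0, 214.0] [418.0, 212.0]
192 [340.0, 328.0]
196 [340.0, 310.0]
200 [341.0, 292.0]
202 [341.0, 283.0]
```

View pics/c5.png

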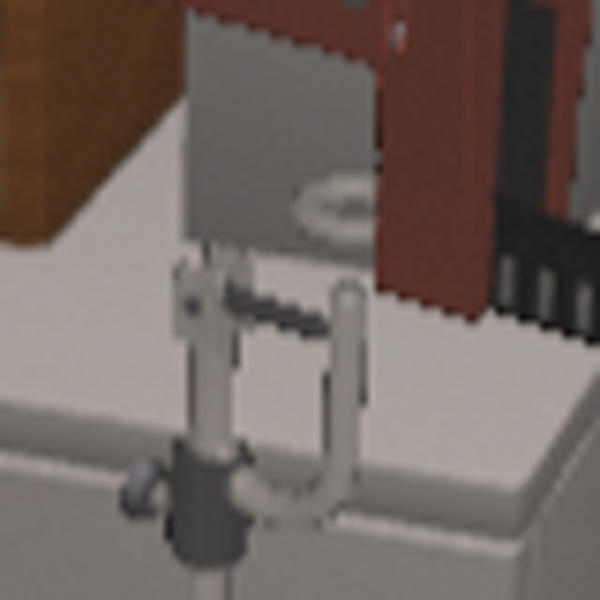

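Eye (centre ≈ (359,210) in the crop) sits about 11 crop px right of the nose tip (348,285), matching the 3.8 mm y error of the TCP; the tip is near z = 202 (collar ≈ +5…6 mm). Correct y and lower gently.

```bash

python3 -m crank '{"series":[[[0,0,-0.095,0,0,0,0],[0,0,0,0.1,0,0,0],[0,0,0,0.05,0,0,0],[0,0,0,0,0,0,0],[0,0,0,0,0,0,0]]]}'
python3 -m crank '{"series":[[[0,0,0,0.05,0,0,0],[0,0,0,0,0,0,0],[0,0,0,0.05,0,0,0],[0,0,0,0,0,0,0],[0,0,0,0,0,0,0]]]}'
python3 -m crank '{"series":[[[0,0,0,0.05,0,0,0],[0,0,0,0,0,0,0],[0,0,0,0,0,0,0],[0,0,0,0,0,0,0],[0,0,0,0,0,0,0]]]}'
```

```text
t: 10.18
tcp_pos: [471.6, -216.7, 201.6]
tcp_rot: [-0.0, 1.0, -0.022, -0.0]
wrist_force: [-0.2, -0.3, -0.9]
finger_gap: 17.2
finger_force: 55.0
t: 10.6
tcp_pos: [471.7, -216.7, 197.7]
tcp_rot: [-0.0, 1.0, -0.022, -0.0]
wrist_force: [-1.0, 0.8, 1.3]
finger_gap: 17.8
finger_force: 55.0
t: 11.02
tcp_pos: [471.8, -216.7, 195.9]
tcp_rot: [0.0, 1.0, -0.022, 0.0]
wrist_force: [0.1, 0.2, -0.1]
finger_gap: 17.8
finger_force: 55.0
```

```bash

for i in 1; do python3 -m crank '{"series":[[[0,0,0,0.04,0,0,0],[0,0,0,0,0,0,0],[0,0,0,0.04,0,0,0],[0,0,0,0,0,0,0],[0,0,0,0,0,0,0]]]}'; done
python3 - <<'E'
from h import *
s=vision.snapshot("scene");go(471.9,-217,180,-2.3)
a=np.asarray(s["pixels"])[110:190,340:420,::-1]
cv2.imwrite("pics/c6.png",cv2.resize(a,(600,600),interpolation=cv2.INTER_CUBIC))
E
```

```text
t: 11.43
tcp_pos: [471.7, -216.7, 192.5]
tcp_rot: [-0.0, 1.0, -0.022, -0.0]
wrist_force: [-0.4, 0.9, -0.3]
finger_gap: 17.4
finger_force: 55.0
t 11.48 tcp [ 471.715 -216.753  192.589] F [-0.196 -0.639 -0.817] gap 17.209113235013405 ff 54.99961316585541
shift before turn [0.005 0.006 0.315] turn [-0.     0.001 -0.035] shift after turn [0.005 0.006 0.315]
```

View pics/c6.png

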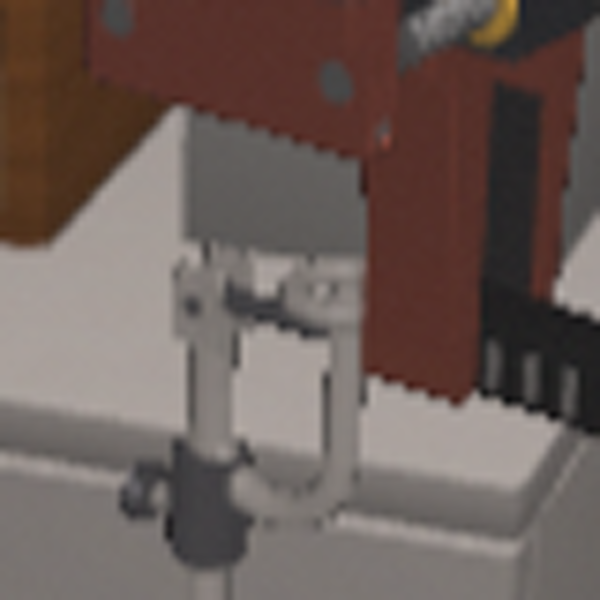

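The ring (left edge 282, centre ≈ 345) sits around the nose tip (≈ 345,285) with no contact force. Continue down in small steps.

```bash

for i in 1 ; do python3 -m crank '{"series":[[[0,0,0,0.04,0,0,0],[0,0,0,0,0,0,0],[0,0,0,0.04,0,0,0],[0,0,0,0,0,0,0],[0,0,0,0,0,0,0]]]}'; done
python3 -m crank '{"series":[[[0,0,0,0.04,0,0,0],[0,0,0,0,0,0,0],[0,0,0,0,0,0,0],[0,0,0,0,0,0,0],[0,0,0,0,0,0,0]]]}'
python3 -m crank '{"series":[[[0,0,0,0.04,0,0,0],[0,0,0,0,0,0,0],[0,0,0,0,0,0,0],[0,0,0,0,0,0,0],[0,0,0,0,0,0,0]]]}'
```

```text
t: 11.9
tcp_pos: [471.7, -216.8, 189.3]
tcp_rot: [-0.0, 1.0, -0.022, -0.0]
wrist_force: [0.8, -0.7, -1.5]
finger_gap: 17.6
finger_force: 55.0
t: 12.32
tcp_pos: [471.8, -216.8, 187.9]
tcp_rot: [0.0, 1.0, -0.022, 0.0]
wrist_force: [-0.1, -0.0, 0.1]
finger_gap: 17.7
finger_force: 55.0
t: 12.73
tcp_pos: [471.9, -216.8, 186.5]
tcp_rot: [0.0, 1.0, -0.022, 0.0]
wrist_force: [-0.6, 0.6, 2.9]
finger_gap: 17.7
finger_force: 55.0
```

```bash

python3 -m crank '{"series":[[[0,0,0,0.05,0,0,0],[0,0,0,0,0,0,0],[0,0,0,0.05,0,0,0],[0,0,0,0,0,0,0],[0,0,0,0,0,0,0]]]}'
python3 -m crank '{"series":[[[0,0,0,0.05,0,0,0],[0,0,0,0,0,0,0],[0,0,0,0.05,0,0,0],[0,0,0,0,0,0,0],[0,0,0,0,0,0,0]]]}'
python3 -m crank '{"series":[[[0,0,0,0.05,0,0,0],[0,0,0,0,0,0,0],[0,0,0,0.05,0,0,0],[0,0,0,0,0,0,0],[0,0,0,0,0,0,0]]]}'
```

```text
t: 13.15
tcp_pos: [471.8, -216.8, 182.2]
tcp_rot: [0.0, 1.0, -0.022, 0.0]
wrist_force: [-1.4, 0.5, 2.6]
finger_gap: 17.4
finger_force: 55.0
t: 13.57
tcp_pos: [472.0, -216.7, 178.3]
tcp_rot: [0.0, 1.0, -0.022, 0.0]
wrist_force: [0.9, 0.5, 3.9]
finger_gap: 17.5
finger_force: 55.0
t: 13.98
tcp_pos: [471.3, -216.6, 173.9]
tcp_rot: [-0.0, 1.0, -0.022, -0.001]
wrist_force: [-0.7, 0.7, 3.2]
finger_gap: 17.6
finger_force: 55.0
```

```bash

python3 -m crank '{"series":[[[0,0,0,0.05,0,0,0],[0,0,0,0,0,0,0],[0,0,0,0.03,0,0,0],[0,0,0,0,0,0,0],[0,0,0,0,0,0,0]]]}'
python3 -m crank '{"series":[[[0,0,0,0.04,0,0,0],[0,0,0,0,0,0,0],[0,0,0,0,0,0,0],[0,0,0,0,0,0,0],[0,0,0,0,0,0,0]]]}'
python3 -m crank '{"series":[[[0,0,0,0.04,0,0,0],[0,0,0,0,0,0,0],[0,0,0,0,0,0,0],[0,0,0,0,0,0,0],[0,0,0,0,0,0,0]]]}'
python3 -m crank '{"series":[[[0,0,0,0.04,0,0,0],[0,0,0,0,0,0,0],[0,0,0,0,0,0,0],[0,0,0,0,0,0,0],[0,0,0,0,0,0,0]]]}'
```

```text
t: 14.4
tcp_pos: [471.4, -216.7, 170.8]
tcp_rot: [-0.0, 1.0, -0.022, -0.0]
wrist_force: [-1.3, 0.6, 2.8]
finger_gap: 17.6
finger_force: 55.0
t: 14.82
tcp_pos: [471.5, -216.7, 169.3]
tcp_rot: [-0.0, 1.0, -0.022, -0.0]
wrist_force: [-1.3, 0.7, 3.2]
finger_gap: 18.1
finger_force: 55.0
t: 15.23
tcp_pos: [471.5, -216.7, 167.7]
tcp_rot: [-0.0, 1.0, -0.022, -0.0]
wrist_force: [-2.4, 0.5, 3.3]
finger_gap: 17.2
finger_force: 55.0
t: 15.65
tcp_pos: [471.5, -216.7, 166.1]
tcp_rot: [-0.0, 1.0, -0.022, -0.0]
wrist_force: [-2.4, 1.2, 3.9]
finger_gap: 17.8
finger_force: 55.0
```

```bash

python3 -m crank '{"series":[[[0,0,0,0.04,0,0,0],[0,0,0,0,0,0,0],[0,0,0,0,0,0,0],[0,0,0,0,0,0,0],[0,0,0,0,0,0,0]]]}'
python3 -m crank '{"series":[[[0,0,0,0.04,0,0,0],[0,0,0,0,0,0,0],[0,0,0,0,0,0,0],[0,0,0,0,0,0,0],[0,0,0,0,0,0,0]]]}'
```

```text
t: 16.07
tcp_pos: [470.9, -216.6, 164.2]
tcp_rot: [-0.0, 1.0, -0.022, -0.001]
wrist_force: [-4.6, 1.2, 1.1]
finger_gap: 17.8
finger_force: 55.0
t: 16.48
tcp_pos: [470.7, -216.7, 162.5]
tcp_rot: [-0.0, 1.0, -0.022, -0.001]
wrist_force: [-5.4, 1.1, -0.3]
finger_gap: 17.4
finger_force: 55.0
```

```bash

python3 -m crank '{"series":[[[0,-0.03,0,0,0,0,0],[0,0,0,0,0,0,0],[0,0,0,0,0,0,0],[0,0,0,0,0,0,0],[0,0,0,0,0,0,0]]]}'
python3 -m crank '{"series":[[[0,0,0,0.04,0,0,0],[0,0,0,0,0,0,0],[0,0,0,0,0,0,0],[0,0,0,0,0,0,0],[0,0,0,0,0,0,0]]]}'
```

```text
t: 16.9
tcp_pos: [471.4, -216.8, 163.4]
tcp_rot: [0.0, 1.0, -0.021, 0.001]
wrist_force: [0.4, -0.5, -1.2]
finger_gap: 17.4
finger_force: 55.0
t: 17.32
tcp_pos: [470.6, -216.7, 161.5]
tcp_rot: [0.0, 1.0, -0.022, 0.0]
wrist_force: [-0.3, -0.2, -0.5]
finger_gap: 17.4
finger_force: 55.0
```

```bash

python3 -m crank '{"series":[[[0,0,0,-0.08,0,0,0],[0,0,0,0,0,0,0],[0,0,0,-0.08,0,0,0],[0,0,0,0,0,0,0],[0,0,0,0,0,0,0]]]}'
python3 -m crank '{"series":[[[0,0,0,-0.05,0,0,0],[0,0,0,0,0,0,0],[0,0,0,-0.03,0,0,0],[0,0,0,0,0,0,0],[0,0,0,0,0,0,0]]]}'
python3 - <<'E'
from h import *
s=vision.snapshot("scene");go(471.9,-217,180,-2.3)
a=np.asarray(s["pixels"])[110:190,340:420,::-1]
cv2.imwrite("pics/c7.png",cv2.resize(a,(600,600),interpolation=cv2.INTER_CUBIC))
E
```

```text
t: 17.73
tcp_pos: [470.7, -216.8, 168.1]
tcp_rot: [0.0, 1.0, -0.022, 0.0]
wrist_force: [0.3, 0.5, 0.1]
finger_gap: 17.6
finger_force: 55.0
t: 18.15
tcp_pos: [470.6, -216.7, 171.1]
tcp_rot: [0.0, 1.0, -0.022, 0.0]
wrist_force: [-0.2, 0.4, 0.1]
finger_gap: 17.3
finger_force: 55.0
t 18.2 tcp [ 470.534 -216.708  171.035] F [-0.293  0.626 -1.4  ] gap 17.91578352068305 ff 54.99967038631439
shift before turn [ 0.034  0.006 -0.224] turn [ 0.     0.    -0.034] shift after turn [ 0.034  0.006 -0.224]
```

View pics/c7.png

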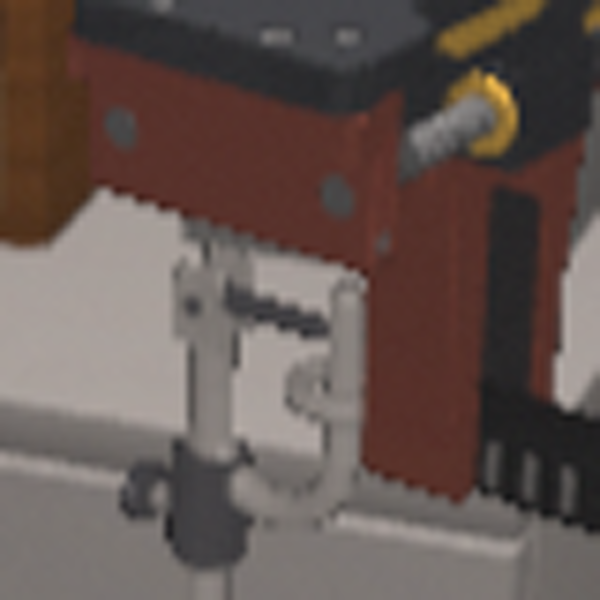

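Gate is shut (crop (235,300)–(328,328)), the ring is below it at (320,390). Now raise to the gate.

```bash

python3 -m crank '{"series":[[[0,0,0,-0.03,0,0,0],[0,0,0,0,0,0,0],[0,0,0,-0.02,0,0,0],[0,0,0,0,0,0,0],[0,0,0,0,0,0,0]]]}'
python3 -m crank '{"series":[[[0,0,0,-0.02,0,0,0],[0,0,0,0,0,0,0],[0,0,0,0,0,0,0],[0,0,0,0,0,0,0],[0,0,0,0,0,0,0]]]}'
python3 -m crank '{"series":[[[0,0,0,-0.02,0,0,0],[0,0,0,0,0,0,0],[0,0,0,0,0,0,0],[0,0,0,0,0,0,0],[0,0,0,0,0,0,0]]]}'
```

```text
t: 18.62
tcp_pos: [470.6, -216.7, 173.1]
tcp_rot: [0.0, 1.0, -0.022, 0.0]
wrist_force: [0.2, -1.3, -0.5]
finger_gap: 17.6
finger_force: 55.0
t: 19.03
tcp_pos: [470.5, -216.7, 173.9]
tcp_rot: [0.0, 1.0, -0.022, -0.0]
wrist_force: [-0.0, -0.2, 0.3]
finger_gap: 17.8
finger_force: 55.0
t: 19.45
tcp_pos: [470.6, -216.7, 174.7]
tcp_rot: [0.0, 1.0, -0.022, 0.0]
wrist_force: [-0.7, 0.6, -0.2]
finger_gap: 17.6
finger_force: 55.0
```

```bash

python3 -m crank '{"series":[[[0,0,0,-0.02,0,0,0],[0,0,0,0,0,0,0],[0,0,0,0,0,0,0],[0,0,0,0,0,0,0],[0,0,0,0,0,0,0]]]}'
python3 -m crank '{"series":[[[0,0,0,-0.02,0,0,0],[0,0,0,0,0,0,0],[0,0,0,0,0,0,0],[0,0,0,0,0,0,0],[0,0,0,0,0,0,0]]]}'
```

```text
t: 19.87
tcp_pos: [470.5, -216.7, 175.4]
tcp_rot: [0.0, 1.0, -0.022, -0.0]
wrist_force: [0.3, 0.0, 0.3]
finger_gap: 18.0
finger_force: 55.0
t: 20.28
tcp_pos: [470.4, -216.7, 176.1]
tcp_rot: [-0.0, 1.0, -0.022, -0.0]
wrist_force: [-0.7, 0.5, -2.3]
finger_gap: 17.6
finger_force: 55.0
```

```bash

python3 -m crank '{"series":[[[0,0,0,-0.01,0,0,0],[0,0,0,0,0,0,0],[0,0,0,0,0,0,0],[0,0,0,0,0,0,0],[0,0,0,0,0,0,0]]]}'
python3 -c "
from h import *
for i in range(4): vision.snapshot('scene'); print(readout.get_state()['wrist_force'].round(1))"
```

```text
t: 20.7
tcp_pos: [470.4, -216.7, 176.4]
tcp_rot: [-0.0, 1.0, -0.022, -0.0]
wrist_force: [0.9, 0.3, -5.5]
finger_gap: 17.9
finger_force: 55.0
[ 0.2  0.1 -6.1]
[ 0.8  0.2 -6.4]
[ 1.5  0.3 -6.6]
[ 2.1 -0.6 -6.2]
```

```bash

python3 -m crank '{"series":[[[0,0,0,0,0,0,0],[0,0,0,0,0,0,0],[0,0,0,0,0,0,0],[0,0,0,0,0,0,0],[0,0,0,0,0,0,0]]]}'
python3 -m crank '{"series":[[[0,0,0,0,0,0,0],[0,0,0,0,0,0,0],[0,0,0,0,0,0,0],[0,0,0,0,0,0,0],[0,0,0,0,0,0,0]]]}'
```

```text
t: 21.32
tcp_pos: [470.4, -216.6, 176.5]
tcp_rot: [-0.0, 1.0, -0.022, -0.0]
wrist_force: [0.8, -0.7, -6.7]
finger_gap: 17.7
finger_force: 55.0
t: 21.73
tcp_pos: [470.5, -216.7, 176.6]
tcp_rot: [-0.0, 1.0, -0.022, -0.0]
wrist_force: [1.0, -0.6, -7.5]
finger_gap: 17.5
finger_force: 55.0
```

```bash

python3 -m crank '{"series":[[[0,0,0,0.05,0,0,0],[0,0,0,0.1,0,0,0],[0,0,0,0.1,0,0,0],[0,0,0,0.1,0,0,0],[0,0,0,0.05,0,0,0]]]}'
python3 -m crank '{"series":[[[0,0,0,0,0,0,0],[0,0,0,0,0,0,0],[0.3,0,0,0,0,0,0],[0.5,0,0,0,0,0,0],[0.7,0,0,0,0,0,0]]]}'
for i in 1 2; do python3 -m crank '{"series":[[[0.8,0,0,0,0,0,0],[0.8,0,0,0,0,0,0],[0.8,0,0,0,0,0,0],[0.8,0,0,0,0,0,0],[0.8,0,0,0,0,0,0]]]}'; done
python3 - <<'E'
from h import *
s=vision.snapshot("scene");save(s,"s8")
for l in("key","gate"):
  for d in models.look_for(l,s)[:2]:print(l,d)
E
```

```text
t: 22.15
tcp_pos: [470.6, -216.7, 160.2]
tcp_rot: [0.0, 1.0, -0.022, 0.0]
wrist_force: [-0.6, -0.1, 0.2]
finger_gap: 17.5
finger_force: 55.0
t: 22.57
tcp_pos: [470.7, -216.8, 160.9]
tcp_rot: [0.0, 1.0, -0.022, 0.0]
wrist_force: [-0.6, -0.7, 0.8]
finger_gap: 34.1
finger_force: 0.0
t: 22.98
tcp_pos: [470.6, -216.7, 160.7]
tcp_rot: [-0.0, 1.0, -0.022, 0.0]
wrist_force: [-0.6, 0.3, 0.5]
finger_gap: 67.5
finger_force: 0.0
t: 23.4
tcp_pos: [470.5, -216.7, 160.6]
tcp_rot: [0.0, 1.0, -0.022, -0.0]
wrist_force: [0.6, -0.3, 0.1]
finger_gap: 70.0
finger_force: 0.0
key {'box': [373.6, 202.3, 17.9, 63.5], 'conf': 0.7}
```

```bash

python3 -m crank '{"series":[[[0.8,-0.1,0,-0.3,0,0,0],[0.8,-0.1,0,-0.6,0,0,0],[0.8,0,0,-0.8,0,0,0],[0.8,0,0,-0.8,0,0,0],[0.8,0,0,-0.5,0,0,0]]]}'
for i in 1 2 3; do python3 -m crank '{"series":[[[0.8,0,0,0,0,0,0],[0.8,0,0,0,0,0,0],[0.8,0,0,0,0,0,0],[0.8,0,0,0,0,0,0],[0.8,0,0,0,0,0,0]]]}' >/dev/null; done
python3 - <<'E'
from h import *
go(471,-217,250,-2.3)
s=vision.snapshot("scene")
for l in("key","gate","battery","capacitor","marker_pen","hook_stand"):
  for d in models.cut_out(l,s)[:2]:
    ys,xs=np.nonzero(d["mask"]);print(l,round(d["conf"],2),np.round(d["box"],1),cv2.minAreaRect(np.c_[xs,ys].astype(np.int32)))
E
```

```text
t: 23.97
tcp_pos: [463.0, -216.5, 284.8]
tcp_rot: [0.001, 1.0, -0.022, 0.002]
wrist_force: [1.1, -0.4, -0.2]
finger_gap: 70.5
finger_force: 0.0
t 25.22 tcp [ 462.54  -216.351  280.646] F [-0.266 -0.23   0.849] gap 70.15044716844261 ff 0.0
shift before turn [0.212 0.007 0.766] turn [ 0.     0.    -0.034] shift after turn [0.212 0.008 0.766]
key 0.59 [377.9 201.6  11.9  57.8] ((378.0, 202.5), (59.0, 12.0), 90.0)
gate 0.43 [376.5 150.5  10.3   7.4] ((376.9705810546875, 151.11764526367188), (13.096923828125, 5.093247413635254), 14.03624439239502)
battery 0.66 [306.7 301.1  20.4  33.3] ((307.0, 301.0), (34.0, 16.0), 90.0)
capacitor 0.71 [253.6 275.6  19.4  29. ] ((252.376953125, 274.515380859375), (29.148162841796875, 15.752410888671875), 82.87498474121094)
marker_pen 0.81 [351.1 353.9  58.7  61. ] ((350.5335693359375, 356.0103759765625), (8.703121185302734, 82.72677612304688), 43.72697067260742)
hook_stand 0.71 [371.6 205.   75.5 123.4] ((381.9365539550781, 206.32431030273438), (71.47650146484375, 115.68865966796875), 17.318939208984375)
```

Key hangs vertically from the bowl, the gate is back at its shut position, and the bystanders have not moved.

```bash
python3 -m crank '{"series":[[[0.8,0,0,0,0,0,0],[0.8,0,0,0,0,0,0],[0.8,0,0,0,0,0,0],[0.8,0,0,0,0,0,0],[0.8,0,0,0,0,0,0]]]}' >/dev/null; python3 -c "
from plant import ticket; print(ticket.hand_in())"
```

```text
the job is handed in; nothing more can be done
None
```

The key hangs by its eye inside the shut snap hook, tug-tested at about 5 to 7 N for roughly a second; the bystanders showed no movement in the camera, and the job was handed in at about 26 s (no verdict was returned).

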